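# Clear and close the vacuum manifold, stow the valve packs

### The arm

A 7-joint arm with a two-finger parallel gripper is mounted at the origin on the work surface. World frame = base frame: x ahead of the robot, y to its left, z up, the work surface at z = 0. Lengths are in m, angles in rad, forces in N, time in s.
With the tool pointing down it reaches from about 0.35 to 0.9 m from the base axis. Payload 7.2 kg.
Tool frame: the origin (TCP) lies midway between the tips of the shut fingers; the grasp point (between the pads) lies r.pinch_z behind it (r.pinch_z is the distance from the TCP to the grasp point, in m); z points along the fingers, y is the line along which they close (so a half turn about z gives the same grasp; the last joint's range is limited). The gripper opens to 85 mm and grips with 20 to 120 N. Pads are 22 mm wide; open, the fingers measure 114 mm over their backs; the gripper's body (76 mm by 85 mm) begins 54 mm behind the grasp point. The pads swing forward as they close: fully open they stand 13 mm farther back than shut.
Start: joints at [-1.222, 0.411, -0.013, 1.596, 0.006, 1.134, -0.082], TCP at [0.253, 0.571, 0.231] pointing down, gripper open.
Joint ranges: [-2.95, 2.95], [-0.29, 1.99], [-1.47, 1.44], [0.14, 2.54], [-1.03, 4.17], [0.13, 1.85], [-2.86, 2.86]. Speed limits (rad/s): [2.39, 2.39, 3.01, 3.01, 3.14, 3.14, 3.14].

### API

Orientations are given as a rotation vector (axis times angle).
In Python, from cell import r, eoat, solver, get_image, ticket, finder, telemetry gives the robot as it stands. Calls block until the motion is done:
- r.reach(position, orientation): joint-space move of the TCP to a pose.
- r.movel(position, v=0.15, attitude=None, until_force=None): straight line of the TCP; attitude=None keeps the orientation; v is the mean speed in m/s. With until_force (N) it stops when the force on the tool has changed by that much, and returns True; else False.
- r.goto_joints(angles): joint-space move.
- eoat.command_gripper(opening): finger opening in m; the grip force is fixed at half the most; returns when the fingers have stopped.
- r.hold(seconds).
- solver.inverse_kinematics(position, orientation): joint angles nearest the present ones, or None.
- get_image(name): name is "scene" or "top" or "wrist"; returns a dict with "color" (480x640x3 uint8, red, green, blue), "depth" (480x640 float32, m along the optical axis (not along the pixel's ray), 0 where there is no reading), "fx", "fy", "cx", "cy" (pixels), "R" (3x3) and "t" (3): a world point X has camera coordinates R X + t. Camera axes: x right, y down, z forward; pixel columns grow to the right and rows downward; lengths in m; the calibration is good to about 2 mm. A picture is of the moment at which its call begins.
A pose or a line that the arm cannot do raises r.PlanningError and nothing moves.
- ticket.hand_in(): hands the job in; it is judged then, once.
Trained networks look in the newest picture that a camera, given by its name, has taken for a name from the list of things; names that differ only in an ending like _2 or _b are one class to them, and where a whole thing is asked for, a point or a joint stands for the part that bears it (a point fixed in the world has none). Each returns a list of dicts, best first, with "conf" (0 to 1); they miss things now and then, are a little off and sometimes report something else, mostly with a low value. They report only what shows in the picture. A call takes as long as a camera call. They do not tell look-alikes from the thing itself.
- finder.search_frame(camera, thing): "box" ([left, top, width, height] in pixels, round what is visible of it).
- finder.spot_point(camera, thing): "at" ([column, row] in pixels: a listed point, or the origin of a listed thing).
Readings, each from a call of its own:
- telemetry.get_clock(): time.
- telemetry.get_joint_pos(): joint angles.
- telemetry.get_joint_velocities(): joint speeds.
- telemetry.get_tau(): joint torques, N m.
- telemetry.get_tcp_pos(): TCP position.
- telemetry.get_eef_rot(): TCP orientation.
- telemetry.get_wrist_force(): force on the tool from outside, world axes, zero at the start.
- telemetry.get_moment(): the same for the moment, N m.
- telemetry.get_opening(): finger opening in m.
- telemetry.get_finger_force(): force on a finger pad.
Only numpy, scipy, OpenCV 4.12 (cv2) and the standard library are available. Lean on these libraries where they do the work, as an engineer would, in place of code of your own. Each camera call takes 0.05 s, during which the arm holds its last target. There are 200 camera calls.

### The job

Close up the vacuum manifold: with the scraper block, not with the fingers, push every broken orange stub off the deck into the white trough along its far edge and stand the scraper back upright on the bench, and, once the deck is clear, lower the white port plate over the two pins until it rests flush on the deck. Put every valve pack on the bench into the open drawer and push the drawer fully shut. Leave the two bottles and the blue tip box where they are.

Things in the scene. Friction and masses are not known exactly. Their poses are not given: they have to be found in the camera images.
- manifold: Fixed blue vacuum manifold block, flat aluminium deck on top, 120 mm (x) by 170 mm (y), 45 mm above the bench. Two steel pins on the deck at y = +-68 mm, x = 0: 12 mm thick, 30 mm tall, the last 10 mm tapering to 4 mm. Along the +x edge an open white waste trough, x = 60 to 125 mm, as long as the deck, floor 6 mm, rim 35 mm above the bench. Origin: centre of the underside, on the bench.
- deck (a point): Centre of the deck's top surface (45 mm above the manifold's origin), axes as the manifold: +x towards the trough, y along the line of pins.
- plate: White port plate 110 mm (x) by 170 mm (y) by 10 mm thick with blue ports (4 mm high, look only) and two 14 mm through holes at y = +-68 mm, x = 0. On its middle a black grip bar 14 mm (x) by 70 mm (y), standing 40 mm above the plate's top (50 mm above its underside). Fits the pins either way round. About 0.35 kg, starts flat on the bench. Origin: centre of its underside.
- scraper: Scraper block standing on the bench: yellow foot 28 mm (its x, the pushing direction) by 100 mm (its y, the width it sweeps) by 22 mm high, above it a black grip bar 16 mm (x) by 60 mm (y) reaching 60 mm above the underside. About 0.18 kg. Origin: centre of its underside.
- drawer_in (a point): Centre of the drawer's inner floor, moves with it. x points into the cabinet (opens to -x), y along its width. Inner room 174 mm in x (+-87), 248 mm in y (+-124), walls 61 mm high; floor 22 mm above the bench. Open by 125 mm, x = -87 to +15 mm is clear of the cabinet's top (105 mm above the bench). The unit is grey, 290 mm wide, with a blue front.
- cab_drawer0_handle (a point): Middle of the steel bar handle of the drawer, 35 mm in front of the drawer's face; the bar runs level along the drawer's y. Axes as drawer_in.
- cab_drawer0 (a joint): Opening of the drawer in m: 0 = shut, up to 0.15 = fully open. Slides freely (a few N), stays where it is left. Starts open.
- stub0: Broken-off orange plastic stub, 20 x 16 x 9 mm, 14 g, lying on the deck between the pins at the start. Two to four of stub0 to stub3 are present; absent ones read None. Origin: centre of its underside when it lies flat.
- stub1: Broken-off orange plastic stub, 20 x 16 x 9 mm, 14 g, lying on the deck between the pins at the start. Two to four of stub0 to stub3 are present; absent ones read None. Origin: centre of its underside when it lies flat.
- stub2: Broken-off orange plastic stub, 20 x 16 x 9 mm, 14 g, lying on the deck between the pins at the start. Two to four of stub0 to stub3 are present; absent ones read None. Origin: centre of its underside when it lies flat.
- stub3: Broken-off orange plastic stub, 20 x 16 x 9 mm, 14 g, lying on the deck between the pins at the start. Two to four of stub0 to stub3 are present; absent ones read None. Origin: centre of its underside when it lies flat.
- pack0: Valve pack: cardboard box with a green band, 80 mm (its x) by 40 mm (its y) by 45 mm high, 0.12 kg, on the bench. Two or three of pack0 to pack2 are present; absent ones read None. Origin: centre of its underside.
- pack1: Valve pack: cardboard box with a green band, 80 mm (its x) by 40 mm (its y) by 45 mm high, 0.12 kg, on the bench. Two or three of pack0 to pack2 are present; absent ones read None. Origin: centre of its underside.
- pack2: Valve pack: cardboard box with a green band, 80 mm (its x) by 40 mm (its y) by 45 mm high, 0.12 kg, on the bench. Two or three of pack0 to pack2 are present; absent ones read None. Origin: centre of its underside.
- reagent: Bystander: brown bottle with blue cap, 72 mm thick, 190 mm tall. Origin: centre of its underside.
- wash: Bystander: white bottle, 60 mm thick, 160 mm tall. Origin: centre of its underside.
- tipbox: Bystander: blue tip box with grey lid, 87 x 122 x 65 mm. Origin: centre of its underside.
Not all that is in view belongs to the job. Leave any grey or red look-alike of the pack2 alone.

How it is judged:
On the way, in this order (a step that is already met when the one before it is completed fails the run):
1. the scraper block is down on the deck, its foot within 9 mm of the surface (x of scraper in the frame of deck between -0.09 and 0.09 m and y of scraper in the frame of deck between -0.06 and 0.06 m and z of scraper in the frame of deck between -0.006 and 0.009 m), for 0.1 s.
2. every stub lies in the trough (x of stub0 in the frame of deck between 0.05 and 0.13 m and y of stub0 in the frame of deck between -0.09 and 0.09 m and z of each of stub0, stub1, stub2, stub3 in the frame of deck below -0.005 m and x of stub1 in the frame of deck between 0.05 and 0.13 m and y of stub1 in the frame of deck between -0.09 and 0.09 m and x of stub2 in the frame of deck between 0.05 and 0.13 m and y of stub2 in the frame of deck between -0.09 and 0.09 m and x of stub3 in the frame of deck between 0.05 and 0.13 m and y of stub3 in the frame of deck between -0.09 and 0.09 m), for 0.2 s.
3. the port plate rests flush on the deck over both pins (horizontal distance between plate and deck below 0.006 m and z of plate in the frame of deck between -0.004 and 0.004 m and angle between plate's own z axis and vertical below 0.04 rad and angle between the y axis of plate and the y axis of deck, either way round below 0.06 rad), for 0.2 s.
At the end, for the whole second after the job is handed in: All stubs in the trough; plate on the deck over both pins (centre within 6 mm, height 4 mm, level 0.04 rad, turned under 0.06 rad, either way round); all packs inside the drawer, open less than 8 mm; scraper upright on the bench (within 8 mm, 0.12 rad); all at rest (all of step 2 and all of step 3 and x of pack0 in the frame of drawer_in between -0.1 and 0.1 m and y of pack0 in the frame of drawer_in between -0.13 and 0.13 m and z of pack0 in the frame of drawer_in between -0.01 and 0.04 m and x of pack1 in the frame of drawer_in between -0.1 and 0.1 m and y of pack1 in the frame of drawer_in between -0.13 and 0.13 m and z of pack1 in the frame of drawer_in between -0.01 and 0.04 m and x of pack2 in the frame of drawer_in between -0.1 and 0.1 m and y of pack2 in the frame of drawer_in between -0.13 and 0.13 m and z of pack2 in the frame of drawer_in between -0.01 and 0.04 m and value of joint cab_drawer0 below 0.008 m and height (world z) of scraper between -0.01 and 0.008 m and angle between scraper's own z axis and vertical below 0.12 rad and linear speed of each of pack0, pack1, pack2, stub0, stub1, stub2, stub3, plate, scraper below 0.03 m/s); the robot touches nothing.
It fails at once if a stub is touched by the fingers (contact force between the fingers and stub0 above 0.3 N or contact force between the fingers and stub1 above 0.3 N or contact force between the fingers and stub2 above 0.3 N or contact force between the fingers and stub3 above 0.3 N).
It fails at once if a bystander is shoved more than 30 mm or tipped (distance of any of reagent, wash, tipbox from where it was at the start of the episode above 0.03 m or angle between any of reagent, wash, tipbox's own z axis and vertical above 0.5 rad).
Of stub0, stub1, stub2, stub3 only 2 to 4 are there at a start; the rules pass over those that are not, and their reading is None.
Of pack0, pack1, pack2 only 2 to 3 are there at a start; the rules pass over those that are not, and their reading is None.
At some moment in a run one of pack0, pack1, pack2, plate may be knocked a few centimetres aside while the robot is not near it.
Once in a run the grip may slacken for a moment while it holds something.
It also fails if it takes over 208 s, if anything falls off the work surface, if the arm or the gripper's body presses on something with over 40 N, if the wrist force passes 120 N, or if a joint passes its speed limit or range.

## Working session

There is one attempt and no reset: what is moved stays moved. The work goes in short steps, each a Python script; the robot and the scene stay as the last script left them, time stands still between calls to the robot, and variables do not carry over. Pictures are saved under pics/ and viewed, at most 14 in all, crops included, and the job is handed in when it is done.

```bash
mkdir -p pics; ls
cat > h.py <<'E'
import numpy as np, cv2
from scipy.spatial.transform import Rotation as Rn
from cell import r, eoat, solver, get_image, ticket, finder, telemetry
def save(im,name,crop=None,s=1):
    c=cv2.cvtColor(im["color"],cv2.COLOR_RGB2BGR)
    if crop: x,y,w,h=crop; c=c[y:y+h,x:x+w]
    cv2.imwrite("pics/"+name,cv2.resize(c,None,fx=s,fy=s,interpolation=cv2.INTER_CUBIC) if s!=1 else c)
def cloud(im):
    v,u=np.indices(im["depth"].shape); d=im["depth"]
    P=np.stack([(u-im["cx"])/im["fx"]*d,(v-im["cy"])/im["fy"]*d,d],-1)
    return (P-im["t"])@im["R"]   # R^T (P-t)
def atz(im,px,z):
    ray=np.array([(px[0]-im["cx"])/im["fx"],(px[1]-im["cy"])/im["fy"],1])@im["R"]
    c=-im["R"].T@im["t"]; return c+ray*(z-c[2])/ray[2]
def down(yaw):  # tool pointing down, closing line (tool y) at world angle yaw+90deg... tool x along yaw
    return (Rn.from_euler('z',yaw)*Rn.from_euler('x',np.pi)).as_rotvec()
E
python3 - <<'E'
from h import *
for n in ("top","scene"):
    im=get_image(n); save(im,n+"0.png"); 
    print(n,im["fx"],-im["R"].T@im["t"])
    for t in ["manifold","plate","scraper","cab_drawer0_handle","drawer_in","stub0","pack0","reagent","wash","tipbox","deck"]:
        print(t,[(np.round(f["at"]).tolist(),round(f["conf"],2)) for f in finder.spot_point(n,t)])
print(r.pinch_z,telemetry.get_clock(),telemetry.get_eef_rot(),telemetry.get_opening())
E
```

```text
pics
top 587.4842695392853 [3.21993483e-01 1.36239790e-03 1.92565767e+00]
manifold [([349.0, 189.0], 0.96)]
plate [([427.0, 194.0], 0.84), ([362.0, 234.0], 0.47)]
scraper [([433.0, 247.0], 0.5)]
cab_drawer0_handle []
drawer_in [([250.0, 189.0], 0.97)]
stub0 [([353.0, 188.0], 0.5), ([344.0, 190.0], 0.49), ([355.0, 175.0], 0.43)]
pack0 [([415.0, 317.0], 0.87), ([396.0, 246.0], 0.84), ([381.0, 285.0], 0.81), ([420.0, 276.0], 0.75), ([319.0, 236.0], 0.7), ([361.0, 236.0], 0.59)]
reagent [([158.0, 267.0], 0.76)]
wash []
tipbox [([208.0, 289.0], 0.9)]
deck [([347.0, 188.0], 0.74)]
scene 460.59637004269825 [ 1.42589671 -0.14144103  0.66552344]
manifold [([281.0, 304.0], 0.76), ([273.0, 288.0], 0.56)]
plate [([162.0, 305.0], 0.73), ([296.0, 289.0], 0.61)]
scraper [([170.0, 266.0], 0.73)]
cab_drawer0_handle [([378.0, 248.0], 0.97), ([431.0, 224.0], 0.66)]
drawer_in [([423.0, 285.0], 0.71), ([274.0, 288.0], 0.69)]
stub0 [([273.0, 288.0], 0.5), ([295.0, 287.0], 0.5), ([274.0, 301.0], 0.5), ([215.0, 261.0], 0.26)]
pack0 [([193.0, 242.0], 0.79), ([239.0, 236.0], 0.74), ([267.0, 266.0], 0.73), ([205.0, 222.0], 0.63), ([315.0, 262.0], 0.57)]
reagent [([493.0, 231.0], 0.88)]
wash [([86.0, 295.0], 0.59), ([271.0, 290.0], 0.26)]
tipbox [([434.0, 223.0], 0.74)]
deck [([278.0, 288.0], 0.88)]
0.0187 1.2 [-6.49973685e-01 -3.07361152e+00  5.97878506e-05] 0.08498263711994311
```

Run:
```python
from h import *
im=get_image("top"); save(im,"top1.png",(130,100,360,260),2.2)
np.savez("top.npz",**{k:im[k] for k in im})
```

```text
(no output)
```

View pics/top1.png

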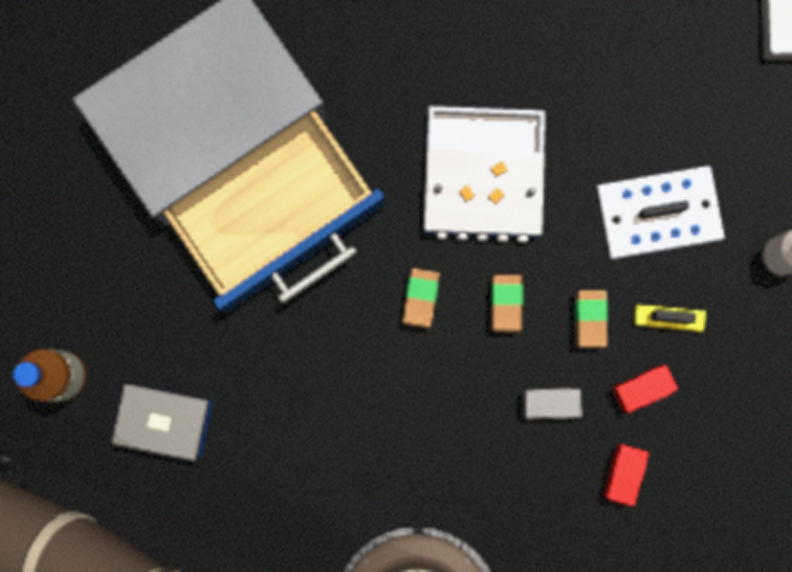

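View pics/scene0.png

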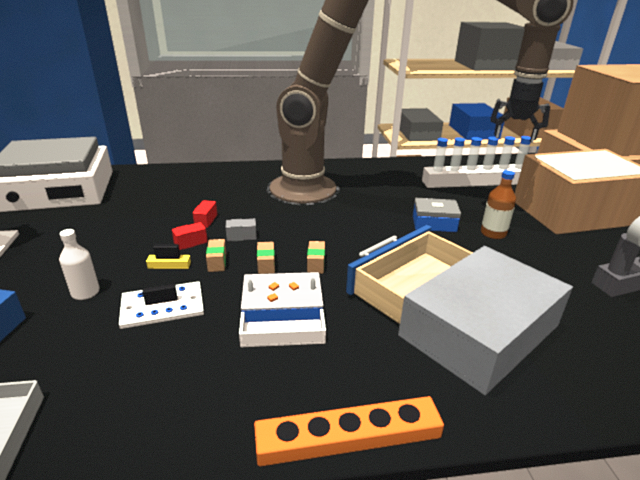

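The top view shows three green-banded packs (full-image pixels (321,235), (361,238), (399,245)), three stubs around (347,184) and the trough on the far side. The plate is at (430,196) and the scraper at (434,245). The look-alikes to leave alone are grey (381,283) and red (423,277) and (415,316). Next I'll segment these to get world poses.

```bash
cat >> h.py <<'E'
def rect(pts):
    (c,s,a)=cv2.minAreaRect((pts*1000).astype(np.float32)); a=np.deg2rad(a)
    if s[0]<s[1]: s=s[::-1]; a+=np.pi/2
    return np.array(c)/1000,np.array(s)/1000,(a+np.pi/2)%np.pi-np.pi/2   # centre,(long,short),angle of long axis
def blobs(im,mask,zlo,zhi,amin=20,win=None):
    P=cloud(im); m=mask&(P[...,2]>zlo)&(P[...,2]<zhi)&(im["depth"]>0)
    n,l,st,_=cv2.connectedComponentsWithStats(m.astype(np.uint8))
    out=[]
    for i in range(1,n):
        if st[i,4]>=amin:
            q=P[l==i]; out.append((st[i,4],*rect(q[:,:2]),np.median(q[:,2]),q))
    return out
def hsv(im): return cv2.cvtColor(im["color"],cv2.COLOR_RGB2HSV)
def col(im,h0,h1,s=90,v=60):
    H=hsv(im); return (H[...,0]>=h0)&(H[...,0]<=h1)&(H[...,1]>=s)&(H[...,2]>=v)
def show(n,b):
    for o in b: print(n,o[0],np.round(o[1],4),np.round(o[2],4),round(float(o[3]),3),round(float(o[4]),4))
E
python3 - <<'E'
from h import *
im=dict(np.load("top.npz"))
show("green",blobs(im,col(im,45,80),.02,.08))
show("pack",blobs(im,col(im,8,80,70),.03,.065,100))
show("stub",blobs(im,col(im,8,22,120),.04,.07,10))
show("yellow",blobs(im,col(im,24,36,120),.005,.04))
W=(hsv(im)[...,1]<50)&(hsv(im)[...,2]>150)
show("plate",blobs(im,W,.003,.02,200))
show("deck",blobs(im,W,.04,.055,300))
show("mani",blobs(im,W,.025,.055,300))
show("bluefront",blobs(im,col(im,105,125,150,50),.05,.12,60))
show("cabtop",blobs(im,np.ones_like(W),.095,.115,500))
P=cloud(im)
for n,p in dict(pinL=(130+437/2.2,100+189/2.2),pinR=(130+531/2.2,100+192/2.2),holeL=(130+616/2.2,100+219/2.2),holeR=(130+705/2.2,100+204/2.2)).items(): print(n,atz(im,p,.07 if 'pin' in n else .01))
for n,p in dict(hA=(282,297),hB=(353,251),grip=(674,316),pg=(664,210)).items():
    x=(130+p[0]/2.2,100+p[1]/2.2); print(n,P[int(x[1]),int(x[0])])
E
```

```text
green 113 [ 0.4722 -0.0158] [0.0401 0.0301] 1.378 0.0458
green 119 [ 0.464  -0.1408] [0.0409 0.0297] 1.507 0.0452
green 130 [ 0.4393 -0.2631] [0.04   0.0301] 1.54 0.0451
pack 1188 [ 0.9607 -0.0216] [0.2994 0.0632] -1.52 0.0367
pack 311 [ 0.4617 -0.0141] [0.0805 0.0399] -0.164 0.0455
pack 322 [ 0.4522 -0.1406] [0.0781 0.0403] -0.02 0.0457
pack 322 [ 0.4285 -0.2633] [0.0782 0.0407] -0.007 0.0443
pack 110 [0.3323 0.6951] [0.0869 0.0071] 0.102 0.0483
stub 11 [0.9761 0.0705] [0.0217 0.009 ] 1.36 0.0415
stub 10 [0.9752 0.0029] [0.0168 0.0121] 0.771 0.0416
stub 18 [ 0.9497 -0.1416] [0.023  0.0197] 1.022 0.0426
stub 15 [0.9418 0.0654] [0.0332 0.0095] -0.364 0.0419
stub 25 [ 0.6466 -0.1286] [0.0179 0.0131] -1.115 0.0539
stub 23 [ 0.6113 -0.081 ] [0.0168 0.0112] 0.546 0.0546
stub 23 [ 0.6087 -0.1242] [0.0144 0.0119] -0.767 0.0544
stub 34 [ 0.4947 -0.0181] [0.0359 0.0109] 1.426 0.0458
stub 42 [ 0.4858 -0.1397] [0.0358 0.0104] 1.565 0.0465
stub 36 [ 0.4621 -0.2607] [0.0351 0.0101] 1.557 0.0459
stub 111 [ 0.4385 -0.0097] [0.039  0.0327] 1.413 0.0463
stub 110 [ 0.4295 -0.1385] [0.0366 0.0324] 1.55
[... 556 characters left out ...]
9] -1.564 0.0391
mani 1958 [ 0.6457 -0.1104] [0.1951 0.1702] -0.048 0.0448
mani 563 [0.0183 0.6712] [0.2731 0.0369] 1.53 0.0492
bluefront 1989 [ 0.6234 -0.7812] [0.2359 0.1247] 1.273 0.0702
bluefront 449 [0.5288 0.1594] [0.2827 0.0158] -0.98 0.0911
cabtop 5731 [0.7433 0.3031] [0.2909 0.2093] -0.979 0.1056
cabtop 1447 [-0.0454 -0.7994] [0.3032 0.261 ] -1.469 0.1008
pinL [ 0.61481972 -0.0385143   0.07      ]
pinR [ 0.60896379 -0.17477708  0.07      ]
holeL [ 0.57613472 -0.3067746   0.01      ]
holeR [ 0.59731565 -0.44058528  0.01      ]
hA [0.46005727 0.18680601 0.07286592]
hB [0.52508705 0.08495798 0.07857524]
grip [ 0.42950482 -0.37891987  0.05577046]
pg [ 0.58532414 -0.3690608   0.04665667]
```

Candidates for the scraper, by top-view pixel: the yellow foot with black bar (434,245) and the white plate with black bar (430,196). I choose the yellow one. For packs: green-banded (321,235), (361,238), (399,245) are the real ones, while grey (381,283) and red (423,277), (415,316) are not. I'll check that choice in one close crop.

Run:
```python
from h import *
im=dict(np.load("top.npz")); save(im,"crop.png",(310,140,160,110),5)
print("drawer_in",atz(im,(250,189),.022),"cab front mid",atz(im,(238.4,172.3),.105))
o=[b for b in blobs(im,np.ones((480,640),bool),.095,.115,500) if b[0]>3000][0]
x=np.array([np.cos(.592),np.sin(.592)]); y=np.array([-x[1],x[0]]); q=o[5][:,:2]
print("front edge x",np.percentile(q@x,.3),"y range",np.percentile(q@y,[.3,99.7]),"handle",np.array([.4926,.1359])@x)
o=[b for b in blobs(im,col(im,105,125,150,50),.05,.12,60) if b[0]<1000][0][5][:,:2]
print("blue x",np.percentile(o@x,[1,99]), np.percentile(o@y,[1,99]))
for p in [(.4296,-.3812,.06),(.6145,-.108,.09),(.5875,-.3735,.06),(.64,.236,.09),(.47,.12,.07)]:
    for yw in (-.08,3.06,.17,-2.97,.6,-2.55,-1.4,1.5,2.2,-1): 
        s=solver.inverse_kinematics(p,down(yw)); print(p,yw,None if s is None else np.round(s,1).tolist())
```

```text
drawer_in [0.61494573 0.21771589 0.022     ] cab front mid [0.65541692 0.24457932 0.105     ]
front edge x 0.6822228658900371 y range [-0.30754935 -0.01898961] handle 0.4846075946888852
blue x [0.52046044 0.53368142] [-0.30117381 -0.02382973]
(0.4296, -0.3812, 0.06) -0.08 [-0.1, 0.8, 1.0, 1.9, -0.8, 0.9, -0.3]
(0.4296, -0.3812, 0.06) 3.06 [0.1, 0.7, 0.8, 1.9, -0.6, 0.8, 2.7]
(0.4296, -0.3812, 0.06) 0.17 [-0.1, 0.8, 1.0, 1.9, -0.8, 0.9, -0.0]
(0.4296, -0.3812, 0.06) -2.97 [0.3, 0.6, 0.5, 1.9, -0.4, 0.8, 2.7]
(0.4296, -0.3812, 0.06) 0.6 [-0.1, 0.8, 1.0, 1.9, -0.8, 0.9, 0.4]
(0.4296, -0.3812, 0.06) -2.55 [1.2, 0.7, -0.8, 1.8, 0.6, 0.9, 2.3]
(0.4296, -0.3812, 0.06) -1.4 [-0.1, 0.9, 1.2, 1.9, -1.0, 1.1, -1.4]
(0.4296, -0.3812, 0.06) 1.5 [0.1, 0.7, 0.8, 1.9, -0.7, 0.8, 1.2]
(0.4296, -0.3812, 0.06) 2.2 [0.2, 0.6, 0.6, 1.9, -0.4, 0.8, 1.7]
(0.4296, -0.3812, 0.06) -1 [-0.1, 0.8, 1.0, 1.9, -0.8, 0.9, -1.2]
(0.6145, -0.108, 0.09) -0.08 [-0.4, 0.7, 0.7, 1.8, -0.5, 0.9, -1.1]
(0.6145, -0.108, 0.09) 3.06 [-0.2, 0.6, 0.4, 1.8, -0.3, 0.9, 1.8]
(0.6145, -0.108, 0.09) 0.17 [-0.4, 0.7, 0.8, 1.8, -0.6, 
[... 1696 characters left out ...]
-0.2, 0.9, 0.3]
(0.64, 0.236, 0.09) -1 [-1.1, 1.0, 1.2, 1.6, -1.0, 1.3, -2.2]
(0.47, 0.12, 0.07) -0.08 [-0.8, 0.5, 0.6, 2.1, -0.4, 0.7, -1.6]
(0.47, 0.12, 0.07) 3.06 [-0.5, 0.4, 0.2, 2.1, -0.1, 0.7, 1.2]
(0.47, 0.12, 0.07) 0.17 [-0.8, 0.4, 0.6, 2.1, -0.4, 0.7, -1.4]
(0.47, 0.12, 0.07) -2.97 [-0.4, 0.4, 0.1, 2.1, -0.1, 0.7, 1.5]
(0.47, 0.12, 0.07) 0.6 [-0.7, 0.4, 0.5, 2.1, -0.3, 0.7, -1.0]
(0.47, 0.12, 0.07) -2.55 [-0.4, 0.4, 0.0, 2.1, -0.0, 0.7, 1.8]
(0.47, 0.12, 0.07) -1.4 [-0.2, 0.4, -0.2, 2.1, 0.1, 0.7, 2.8]
(0.47, 0.12, 0.07) 1.5 [-0.7, 0.4, 0.4, 2.1, -0.3, 0.7, -0.2]
(0.47, 0.12, 0.07) 2.2 [-0.6, 0.4, 0.3, 2.1, -0.2, 0.7, 0.5]
(0.47, 0.12, 0.07) -1 [-1.2, 0.8, 1.3, 2.1, -0.9, 1.0, -2.0]
```

View pics/crop.png

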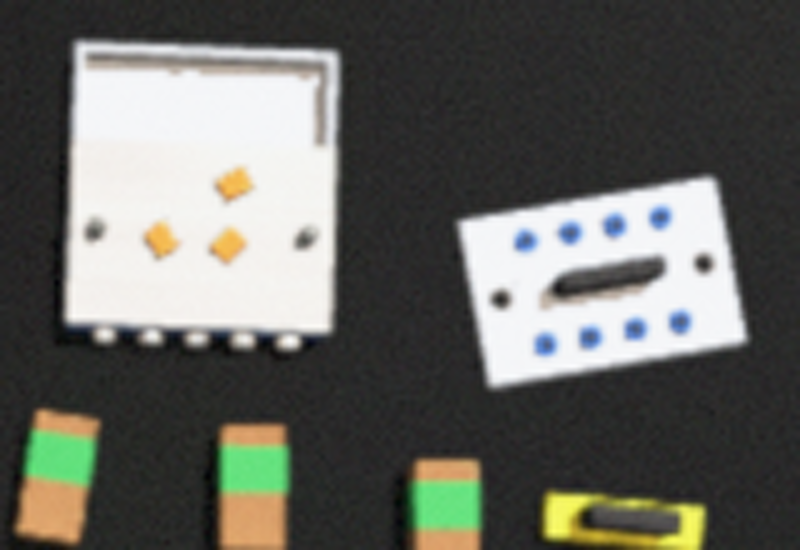

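The crop confirms it: the yellow scraper at crop (625,515), the white plate at (605,280), and three stubs between the pins. Now I'll refine the manifold and plate from close by with the wrist camera.

Run:
```python
from h import *
im=dict(np.load("top.npz")); P=cloud(im)
x=np.array([np.cos(.592),np.sin(.592)]); y=np.array([-x[1],x[0]])
XY=P[...,:2]; d=np.stack([XY@x,XY@y],-1)
m=(P[...,2]>.015)&(P[...,2]<.03)&(d[...,0]>.54)&(d[...,0]<.7)&(d[...,1]>-.3)&(d[...,1]<-.03)
print("floor", np.percentile(d[m],[1,99],axis=0), np.median(P[m][:,2]))
r.reach([.56,-.11,.36],down(1.52))
a=get_image("wrist"); save(a,"w1.png"); np.savez("w1.npz",**a)
print(-a["R"].T@a["t"],a["fx"])
r.reach([.54,-.37,.36],down(1.6))
b=get_image("wrist"); save(b,"w2.png"); np.savez("w2.npz",**b)
cv2.imwrite("pics/w12.png",cv2.resize(np.hstack([cv2.imread("pics/w1.png"),cv2.imread("pics/w2.png")]),(800,300),interpolation=cv2.INTER_AREA))
print(telemetry.get_clock(),np.round(telemetry.get_joint_pos(),2))
```

```text
floor [[ 0.55332284 -0.28556045]
 [ 0.69810495 -0.04149856]] 0.02271299710425391
[ 0.56508575 -0.02772006  0.50162366] 422.31158400984566
5.0417 [-0.01  0.48  0.85  1.36 -0.36  1.45  0.85]
```

View pics/w12.png

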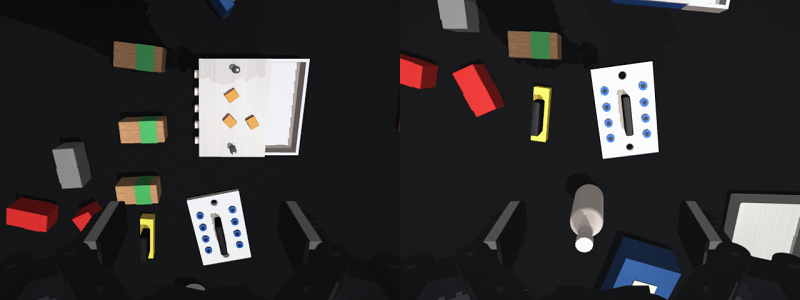

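Left view: the deck is at about (235,108) with three stubs and two pins. Right view: the plate is at (625,110) with both holes visible. Now precise fits.

```bash
cat >> h.py <<'E'
def holes(im,c,yang,z=.01,rmax=.012):
    """centres of the two dark holes in a white plate near c, y axis yang; returns mid, angle, separation"""
    P=cloud(im); out=[]
    u=np.array([np.cos(yang),np.sin(yang)]); dark=(hsv(im)[...,2]<110)
    c_=-im["R"].T@im["t"]; v_,u_=np.indices(dark.shape)
    ray=np.stack([(u_-im["cx"])/im["fx"],(v_-im["cy"])/im["fy"],np.ones(dark.shape)],-1)@im["R"]
    X=(c_+ray*((z-c_[2])/ray[...,2])[...,None])[...,:2]
    for s in (1,-1):
        p=c+s*.068*u
        for _ in range(4): 
            m=dark&(np.linalg.norm(X-p,axis=-1)<rmax); p=X[m].mean(0)
        out.append(p)
    d=out[0]-out[1]; return (out[0]+out[1])/2,np.arctan2(d[1],d[0]),np.linalg.norm(d)
E
python3 - <<'E'
from h import *
a=dict(np.load("w1.npz")); b=dict(np.load("w2.npz"))
def W(im): return (hsv(im)[...,1]<60)&(hsv(im)[...,2]>110)
show("deck",blobs(a,W(a),.040,.05,3000)); show("deckb",blobs(b,W(b),.040,.05,3000))
show("plate_a",blobs(a,W(a),.005,.014,3000)); show("plate_b",blobs(b,W(b),.005,.014,3000))
print("holes",holes(b,np.array([.5875,-.3735]),1.735), holes(a,np.array([.5875,-.3735]),1.735))
P=cloud(a); pp=[]
for s in (1,-1):
    p=np.array([.6145,-.108])+s*.068*np.array([.0428,.999])
    m=(P[...,2]>.06)&(P[...,2]<.08)&(np.linalg.norm(P[...,:2]-p,axis=-1)<.02); q=P[m][:,:2]; print(m.sum(),q.mean(0),(q.min(0)+q.max(0))/2); pp.append((q.min(0)+q.max(0))/2)
d=pp[0]-pp[1]; print("pins",(pp[0]+pp[1])/2,np.arctan2(d[1],d[0]),np.linalg.norm(d))
show("stub",blobs(a,col(a,8,22,120),.048,.07,30))
show("yel",blobs(b,col(b,24,36,120),.015,.03,100))
show("pack",blobs(a,col(a,5,80,70),.035,.055,300))
H=hsv(b)[...,2]<60; show("bar",blobs(b,H,.052,.065,40)); show("pbar",blobs(b,H,.045,.055,40))
E
```

```text
deck 16123 [ 0.6144 -0.1069] [0.17   0.1199] 1.517 0.0443
plate_a 3788 [ 0.709  -0.1113] [0.1602 0.0515] 1.518 0.0057
plate_a 6945 [ 0.5852 -0.3719] [0.1719 0.1104] -1.412 0.0093
plate_b 11206 [ 0.5855 -0.372 ] [0.1705 0.1101] -1.409 0.0093
plate_b 7423 [ 0.9103 -0.6287] [0.141  0.1387] -1.563 0.0073
holes (array([ 0.58557663, -0.37149247]), np.float64(1.731046054809156), np.float64(0.1349526374949744)) (array([ 0.58441853, -0.36723456]), np.float64(1.717533585187424), np.float64(0.12915148848197558))
125 [ 0.61676794 -0.03817349] [ 0.61725436 -0.03838304]
101 [ 0.61003437 -0.1721644 ] [ 0.61024932 -0.17340072]
pins [ 0.61375184 -0.10589188] 1.518960426488405 0.13519927028066442
stub 277 [ 0.611 -0.08 ] [0.0188 0.0157] 0.563 0.0533
stub 264 [ 0.6067 -0.123 ] [0.0199 0.0151] -0.817 0.0532
stub 267 [ 0.6457 -0.1275] [0.0202 0.0152] -1.104 0.0532
yel 1080 [ 0.4264 -0.3793] [0.0998 0.0282] 1.465 0.0212
pack 3263 [ 0.4593 -0.0112] [0.08   0.0406] -0.171 0.0444
pack 303 [ 0.6116 -0.0807] [0.0204 0.0179] 0.562 0.0532
pack 2560 [ 0.4502 -0.1371] [0.0802 0.0408] -0.03 0.0443
pack 2034 [ 0.4255 -0.2607] [0.08   0.0415] -0.008 0.0443
bar 560 [ 0.4262 -0.3786] [0.0597 0.0168] 1.457 0.0586
bar 215 [ 0.5819 -0.6986] [0.0994 0.0017] 1.26 0.0582
bar 273 [ 0.6798 -0.6773] [0.0663 0.0031] -0.306 0.0589
pbar 264 [ 0.5851 -0.3711] [0.0691 0.0137] -1.411 0.0483
pbar 117 [ 0.4338 -0.3772] [0.0582 0.0118] -1.463 0.0503
pbar 181 [ 0.5808 -0.7028] [0.1071 0.0014] 1.271 0.0499
pbar 186 [ 0.6817 -0.6782] [0.0616 0.0035] -0.281 0.0499
```

```bash
cat >> h.py <<'E'
D0=np.array([.6144,-.1069]); DY=1.517
ux=np.array([np.sin(DY),-np.cos(DY)]); uy=np.array([np.cos(DY),np.sin(DY)])
pz=r.pinch_z
def stat(s=""): print(s,"t",round(telemetry.get_clock(),1),"open",round(telemetry.get_opening(),4),"ff",np.round(telemetry.get_finger_force(),1),"F",np.round(telemetry.get_wrist_force(),1),"tcp",np.round(telemetry.get_tcp_pos(),4))
def grasp(c,yaw,h,opening=.085,up=.12):
    eoat.command_gripper(opening)
    r.reach([*c,h-pz+up],down(yaw)); r.movel([*c,h-pz],v=.12)
    eoat.command_gripper(0.0); stat("grasped")
E
python3 - <<'E'
from h import *
grasp((.4263,-.379),1.462,.046)
r.movel([.4263,-.379,.20],v=.15); eoat.command_gripper(0.0); stat("lift")
p=D0-.052*ux
r.reach([*p,.20],down(DY)); 
hit=r.movel([*p,.045+.046-pz+.006],v=.1); stat("above")
hit=r.movel([*p,.045+.046-pz-.003],v=.02,until_force=4); print(hit); stat("deck"); r.hold(.3)
im=get_image("scene"); save(im,"s1.png",(200,200,180,160),4)
E
```

```text
grasped t 8.0 open 0.0152 ff 59.0 F [-0.5  1.   4.2] tcp [ 0.4264 -0.379   0.0275]
lift t 9.5 open 0.0151 ff 58.4 F [-0.3  0.4 -1.6] tcp [ 0.426  -0.3789  0.1994]
above t 12.1 open 0.0154 ff 63.2 F [-0.2  0.2 -2. ] tcp [ 0.5629 -0.1042  0.0789]
True
deck t 12.4 open 0.0152 ff 64.6 F [-1.7  0.5  7.5] tcp [ 0.5628 -0.104   0.0725]
```

View pics/s1.png

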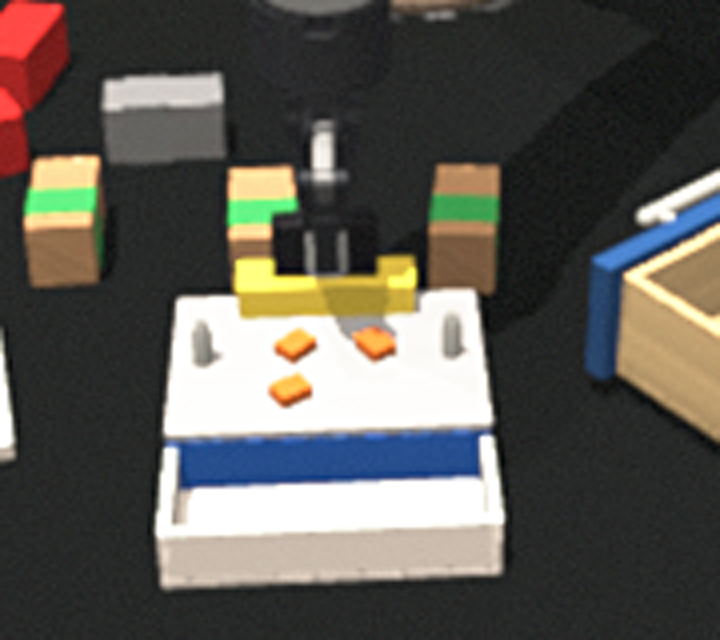

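The scraper is flat on the deck behind the three stubs, clear of both pins. Sweep.

```bash
python3 - <<'E'
from h import *
z=.0725
for xx in (.0,.040,.072):
    r.movel([*(D0+xx*ux),z],v=.05); stat(str(xx)); eoat.command_gripper(0.0)
r.hold(.3)
im=get_image("scene"); save(im,"s2.png",(200,200,180,160),4)
r.movel([*(D0+.072*ux),.2],v=.15); r.hold(.2)
im=get_image("scene"); save(im,"s3.png",(200,200,180,160),4); stat()
show("stub",blobs(im,col(im,5,18,150),.0,.07,8,))
E
python3 -c "
import cv2,numpy as np
cv2.imwrite('pics/s23.png',cv2.resize(np.hstack([cv2.imread('pics/s2.png'),cv2.imread('pics/s3.png')]),(800,356),interpolation=cv2.INTER_AREA))"
```

```text
0.0 t 14.0 open 0.0149 ff 64.7 F [-6.   0.6  6.1] tcp [ 0.613  -0.1071  0.0726]
0.04 t 15.2 open 0.0154 ff 64.5 F [-5.2  0.7  4.3] tcp [ 0.6534 -0.1093  0.0727]
0.072 t 16.2 open 0.0151 ff 64.3 F [-2.7 -0.3  4.2] tcp [ 0.6867 -0.1108  0.0725]
 t 18.0 open 0.015 ff 63.5 F [ 1.   0.3 -1.4] tcp [ 0.686  -0.1107  0.1992]
stub 164 [0.3679 0.5183] [0.0811 0.0474] 1.407 0.013
stub 75 [ 0.6918 -0.1406] [0.0344 0.0161] -0.889 0.0193
stub 23 [ 0.6931 -0.0933] [0.0168 0.0084] -0.075 0.0166
stub 12 [ 0.7035 -0.0931] [0.0104 0.0023] 1.518 0.0125
stub 2992 [ 0.9477 -0.0139] [0.3173 0.0891] -1.519 0.0215
stub 114 [0.9558 0.079 ] [0.0402 0.0375] -0.417 0.0366
stub 115 [0.9577 0.0297] [0.0391 0.0377] -0.455 0.0367
stub 110 [ 0.96   -0.0199] [0.0401 0.0371] -0.184 0.0368
stub 113 [ 0.9628 -0.0702] [0.0405 0.0366] -0.106 0.0369
stub 124 [ 0.9647 -0.1202] [0.0402 0.0384] 0.172 0.0369
```

View pics/s23.png

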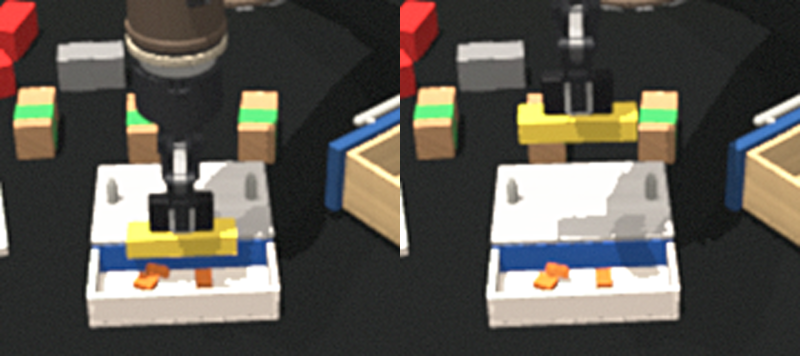

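All three stubs are in the trough at (150,275) and (605,277), and the deck is clear. Next I return the scraper, re-measure the plate and grasp it.

Run:
```python
from h import *
q=(.4263,-.379)
r.reach([*q,.19],down(1.462)); eoat.command_gripper(0.0)
r.movel([*q,.036],v=.12); print(r.movel([*q,.025],v=.02,until_force=3)); stat("set")
eoat.command_gripper(.06); r.movel([*q,.2],v=.15); eoat.command_gripper(.085)
r.reach([.54,-.37,.36],down(1.6)); r.hold(.2)
b=get_image("wrist"); save(b,"w3.png",None,.8); np.savez("w3.npz",**b)
W=(hsv(b)[...,1]<60)&(hsv(b)[...,2]>110)
show("plate",blobs(b,W,.005,.014,3000))
show("yel",blobs(b,col(b,24,36,120),.015,.03,100))
show("bar",blobs(b,hsv(b)[...,2]<60,.052,.065,300))
show("pbar",blobs(b,hsv(b)[...,2]<60,.045,.055,200))
o=[x for x in blobs(b,W,.005,.014,3000) if x[1][1]>-.5][0]
print("holes",holes(b,o[1],o[3]%np.pi)); stat()
```

```text
True
set t 21.5 open 0.015 ff 64.5 F [-0.2  1.1  5. ] tcp [ 0.4264 -0.3789  0.0275]
plate 11301 [ 0.5856 -0.3718] [0.1703 0.1103] -1.41 0.0093
plate 7468 [ 0.91   -0.6291] [0.1416 0.1382] -1.563 0.0073
yel 1078 [ 0.4265 -0.3793] [0.1001 0.0281] 1.461 0.0212
bar 533 [ 0.4267 -0.3784] [0.0593 0.0165] 1.458 0.0586
pbar 256 [ 0.5851 -0.3712] [0.0696 0.0137] -1.41 0.0482
holes (array([ 0.58570706, -0.37134969]), np.float64(1.732463867837415), np.float64(0.13501445093372896))
 t 24.7 open 0.085 ff 0.0 F [ 0.5  0.5 -0.6] tcp [ 0.5391 -0.3701  0.3591]
```

```bash
python3 - <<'E'
from h import *
c=(.5855,-.3716)
grasp(c,1.732,.038,.06)
r.movel([*c,.2],v=.12); eoat.command_gripper(0.0); stat("lift")
t=(.6143,-.1067)
r.reach([*t,.16],down(DY)); eoat.command_gripper(0.0); r.hold(.3); stat("over")
im=get_image("scene"); save(im,"s4.png",(200,180,180,160),3)
w=get_image("wrist"); save(w,"w4.png",None,.6); np.savez("w4.npz",**w)
r.movel([*t,.080+.038-pz],v=.08); stat("pre")
hit=r.movel([*t,.045+.038-pz-.001],v=.02,until_force=10); print(hit); stat("down")
im=get_image("scene"); save(im,"s5.png",(200,180,180,160),3)
E
python3 -c "
import cv2,numpy as np
cv2.imwrite('pics/s45.png',cv2.resize(np.hstack([cv2.imread('pics/s4.png'),cv2.imread('pics/s5.png')]),(800,356),interpolation=cv2.INTER_AREA))"
```

```text
grasped t 27.6 open 0.0134 ff 60.0 F [-1.5  0.3  3.9] tcp [ 0.5857 -0.3718  0.0199]
lift t 29.5 open 0.0135 ff 59.0 F [ 0.9  0.3 -3.9] tcp [ 0.5854 -0.3715  0.1996]
over t 31.1 open 0.0127 ff 58.9 F [ 0.1  0.1 -3.3] tcp [ 0.6143 -0.1069  0.16  ]
pre t 32.1 open 0.013 ff 58.9 F [ 0.1  0.  -2.9] tcp [ 0.6146 -0.107   0.0997]
True
down t 33.7 open 0.0129 ff 60.1 F [-0.8  0.5  6.2] tcp [ 0.6142 -0.1067  0.0648]
```

View pics/s45.png

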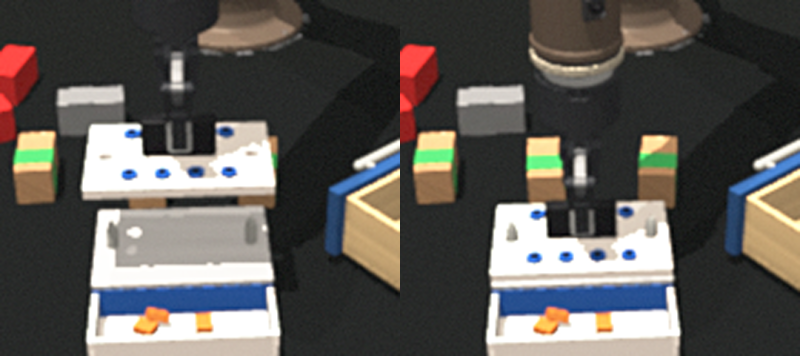

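The plate sits flush with both pins through its holes (TCP height implies the underside at 45 mm). Release, then verify and re-measure the packs and drawer.

```bash
cat >> h.py <<'E'
def packs(im):
    return [o for o in blobs(im,col(im,5,80,70),.035,.055,700) if .07<o[2][0]<.09 and .033<o[2][1]<.047]
E
python3 - <<'E'
from h import *
eoat.command_gripper(.04); r.movel([.6143,-.1067,.2],v=.15); eoat.command_gripper(.085)
r.reach([.50,-.12,.40],down(1.52)); r.hold(.2)
a=get_image("wrist"); save(a,"w5.png",None,.8)
W=(hsv(a)[...,1]<60)&(hsv(a)[...,2]>110)
show("plate",blobs(a,W,.048,.06,3000)); show("packs",packs(a)); stat()
r.reach([.52,.12,.40],down(1.52)); r.hold(.2)
a=get_image("wrist"); save(a,"w6.png",None,.8); np.savez("w6.npz",**a); show("packs",packs(a))
P=cloud(a); x=np.array([np.cos(.592),np.sin(.592)]); y=np.array([-x[1],x[0]])
d=np.stack([P[...,:2]@x,P[...,:2]@y],-1)
m=(P[...,2]>.017)&(P[...,2]<.027)&(d[...,0]>.54)&(d[...,0]<.68)&(d[...,1]>-.3)&(d[...,1]<-.03)
q=P[m][:,:2]; print("floor",np.percentile(d[m],[.5,99.5],axis=0)); 
b=[o for o in blobs(a,col(a,105,125,130,40),.083,.1,300)]; show("front",b)
for o in b: print(np.percentile(o[5][:,:2]@x,[1,99]),np.percentile(o[5][:,:2]@y,[1,99]))
show("handle",blobs(a,(hsv(a)[...,1]<60)&(hsv(a)[...,2]>80)&(d[...,0]<.515),.04,.09,100))
E
python3 -c "
import cv2,numpy as np
cv2.imwrite('pics/w56.png',cv2.resize(np.hstack([cv2.imread('pics/w5.png'),cv2.imread('pics/w6.png')]),(800,300),interpolation=cv2.INTER_AREA))"
```

```text
plate 11698 [ 0.6144 -0.1068] [0.1702 0.1109] 1.517 0.0543
packs 2807 [ 0.4592 -0.0112] [0.0796 0.0406] -0.173 0.0443
packs 2232 [ 0.4499 -0.1373] [0.0799 0.0408] -0.017 0.0444
packs 1843 [ 0.4254 -0.2607] [0.0798 0.0424] -0.017 0.0443
 t 36.8 open 0.0853 ff 0.0 F [ 0.5 -0.5 -0.4] tcp [ 0.5002 -0.1196  0.3991]
packs 1920 [ 0.4589 -0.0105] [0.0798 0.0422] -0.175 0.0443
packs 1635 [ 0.4497 -0.1368] [0.0803 0.0428] -0.005 0.0442
packs 1427 [ 0.4251 -0.2601] [0.0795 0.0432] -0.005 0.0442
floor [[ 0.54268885 -0.28364363]
 [ 0.67919535 -0.03689322]]
front 3962 [0.5276 0.1626] [0.2831 0.015 ] -0.981 0.0917
[0.52132534 0.535857  ] [-0.29727415 -0.02079628]
handle 444 [0.2762 0.3069] [0.0763 0.0103] -0.084 0.062
handle 1409 [0.5023 0.1452] [0.1293 0.0339] -0.98 0.0706
handle 7789 [ 0.6139 -0.1061] [0.1712 0.1202] 1.52 0.0542
handle 401 [ 0.3179 -0.2182] [0.064  0.0274] 1.082 0.0443
```

View pics/w56.png

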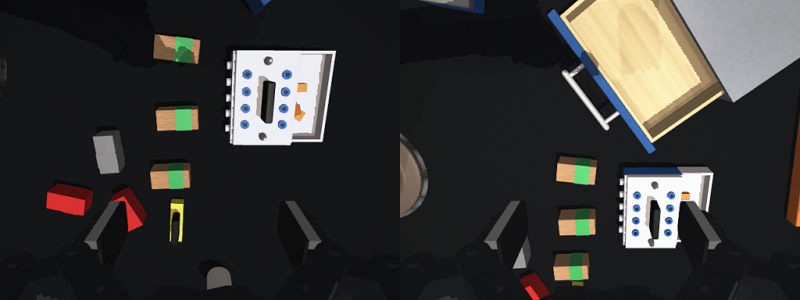

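The plate measures (0.6144, -0.1068) with its top at 54 mm, so it is flush, and three packs remain at (178,48), (178,118) and (170,176) in the left picture. Next, the packs go into the drawer, with a re-look before each pick.

```bash
cat >> h.py <<'E'
DA=.590; dx=np.array([np.cos(.592),np.sin(.592)]); dy=np.array([-dx[1],dx[0]])
def dpt(x,y): return (.638+x)*dx+(-.160+y)*dy
def look():
    r.reach([.50,-.12,.40],down(1.52)); r.hold(.15); return get_image("wrist")
def dopack(side):
    a=look(); P=packs(a)
    P=[o for o in P if o[1]@dx<.5]; show("seen",P)
    o=max(P,key=lambda o:o[1][1]); c,yaw=o[1],o[3]
    grasp(c,yaw,.032,.065)
    if telemetry.get_opening()<.03: print("MISS"); return False
    r.movel([*c,.17],v=.15); eoat.command_gripper(0.0); stat("lift")
    t=dpt(-.026,side)
    r.reach([*t,.17],down(DA)); eoat.command_gripper(0.0); stat("over")
    if telemetry.get_opening()<.03: print("LOST"); return False
    r.movel([*t,.05],v=.1); r.movel([*t,.034],v=.02,until_force=5); stat("placed")
    eoat.command_gripper(.06); r.movel([*t,.2],v=.15); return True
E
python3 - <<'E'
from h import *
r.reach([.5,-.05,.3],down(.6))
print(dopack(.075))
a=get_image("wrist"); save(a,"w7.png")
E
```

```text
seen 2805 [ 0.4592 -0.0112] [0.0795 0.0406] -0.17 0.0444
seen 2232 [ 0.45   -0.1374] [0.0797 0.0412] -0.013 0.0443
seen 1834 [ 0.4254 -0.2607] [0.0794 0.0416] -0.009 0.0443
grasped t 43.1 open 0.0394 ff 60.2 F [-1.3  0.1  7.1] tcp [ 0.4596 -0.0111  0.014 ]
lift t 44.5 open 0.0395 ff 60.3 F [ 0.2  0.6 -0.3] tcp [ 0.4589 -0.0114  0.1696]
over t 45.9 open 0.0388 ff 60.3 F [-0.3 -0.5 -0.9] tcp [0.5556 0.2695 0.1704]
placed t 47.9 open 0.0391 ff 60.9 F [0.5 0.5 3.9] tcp [0.5554 0.2712 0.0361]
True
```

View pics/w7.png

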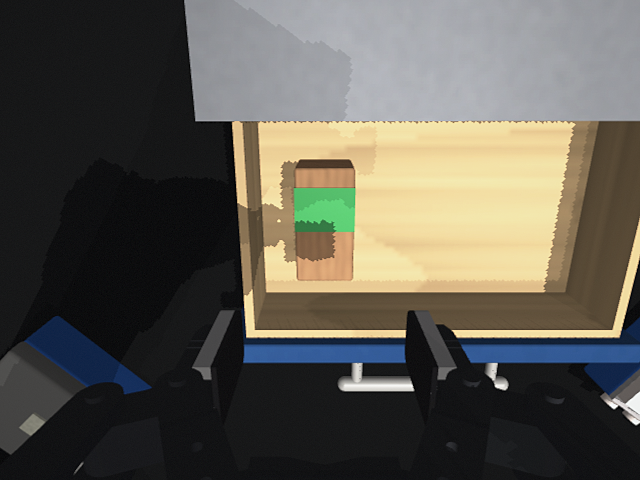

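The pack lies flat in the drawer at (325,220), close to the left wall as planned. The other two follow.

Run:
```python
from h import *
if dopack(.0): print(dopack(-.075))
r.reach([*dpt(-.06,0),.36],down(DA)); r.hold(.2)
a=get_image("wrist"); save(a,"w8.png"); stat()
```

```text
seen 2219 [ 0.4499 -0.137 ] [0.08   0.0405] -0.032 0.0443
seen 1841 [ 0.4252 -0.261 ] [0.0799 0.0419] -0.003 0.0444
grasped t 54.1 open 0.0391 ff 60.3 F [-0.7  0.9  7. ] tcp [ 0.4504 -0.1371  0.014 ]
lift t 55.5 open 0.039 ff 60.3 F [-0.1 -1.  -0.1] tcp [ 0.4496 -0.1371  0.1695]
over t 57.1 open 0.0392 ff 60.3 F [-0.6 -0.  -0.7] tcp [0.5973 0.2073 0.1704]
placed t 59.1 open 0.0395 ff 60.9 F [-0.2  1.2  3.8] tcp [0.5973 0.209  0.0361]
seen 1841 [ 0.4253 -0.2605] [0.0796 0.0408] -0.015 0.0443
grasped t 65.3 open 0.0393 ff 60.4 F [-0.1  0.2  6.5] tcp [ 0.4258 -0.2608  0.0141]
lift t 66.7 open 0.0388 ff 60.3 F [-0.4  0.6 -1.8] tcp [ 0.425  -0.2605  0.1695]
over t 68.6 open 0.0393 ff 60.3 F [ 0.1 -0.2 -1.1] tcp [0.6391 0.1453 0.1703]
placed t 70.6 open 0.0392 ff 60.9 F [-0.7  1.   4.4] tcp [0.6391 0.1467 0.0361]
True
 t 73.2 open 0.0601 ff 0.0 F [ 0.2 -0.2  1.1] tcp [0.5689 0.1892 0.3586]
```

View pics/w8.png

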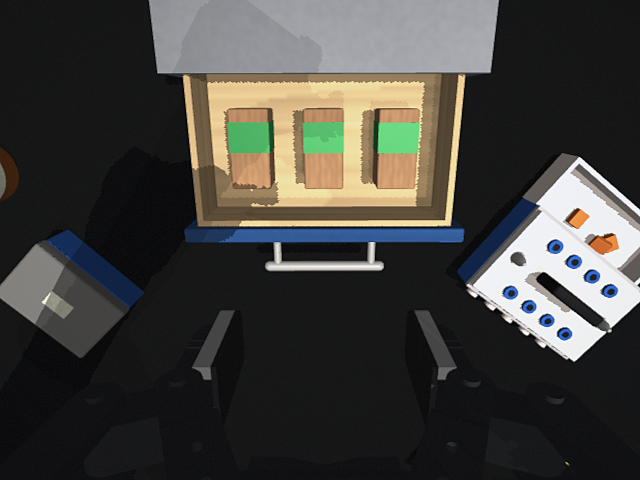

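All three packs lie flat in the drawer at (250,148), (323,148) and (398,148), and the plate is still seated. Now I push the drawer shut by its handle with the closed fingers.

Run:
```python
from h import *
eoat.command_gripper(0.0)
def g(x): return (x)*dx+(-.160)*dy
r.reach([*g(.43),.2],down(DA)); r.movel([*g(.43),.052],v=.12); stat("pre")
hit=r.movel([*g(.66),.052],v=.05,until_force=14); stat(f"hit {hit}"); t=telemetry.get_tcp_pos()[:2]; s=np.dot(t,dx); print("d",s)
if hit and s<.58:
    hit=r.movel([*g(.66),.052],v=.04,until_force=20); stat(f"hit {hit}"); s=np.dot(telemetry.get_tcp_pos()[:2],dx); print("d",s)
r.movel([*g(s-.06),.052],v=.1); r.movel([*g(s-.06),.36],v=.15); r.reach([*g(.45),.4],down(DA)); r.hold(.2)
a=get_image("wrist"); save(a,"w9.png")
for o in blobs(a,col(a,105,125,130,40),.083,.1,300): print(o[0],np.percentile(o[5][:,:2]@dx,[1,99]),np.percentile(o[5][:,:2]@dy,[1,99]))
for o in blobs(a,np.ones((480,640),bool),.10,.11,2000): print("cab",np.percentile(o[5][:,:2]@dx,[.5,99]))
stat()
```

```text
pre t 76.1 open 0.0003 ff 0.0 F [-0.1  0.7  0.2] tcp [0.4465 0.1073 0.0524]
hit True t 79.3 open -0.0002 ff 0.2 F [-0.6  0.5  0.9] tcp [0.6003 0.2107 0.0512]
d 0.6157269273624121
 t 83.1 open -0.0002 ff 0.0 F [0.9 0.5 0.3] tcp [0.463  0.1188 0.3999]
```

View pics/w9.png

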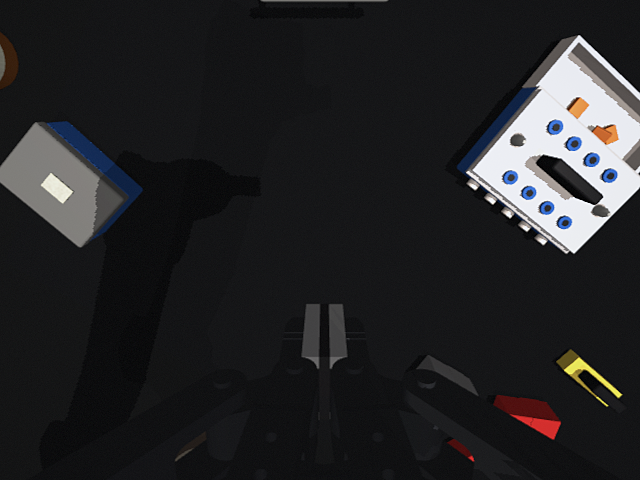

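Closing travel was about 0.148 m up to a hard stop. The drawer is out of this view, so I'll check it from a better spot.

Run:
```python
from h import *
r.reach([*(.58*dx-.16*dy),.42],down(DA)); r.hold(.2)
a=get_image("wrist"); save(a,"w10.png")
for o in blobs(a,col(a,105,125,130,40),.083,.1,300): print(o[0],np.round(o[1],3),np.percentile(o[5][:,:2]@dx,[1,99]),np.percentile(o[5][:,:2]@dy,[1,99]))
for o in blobs(a,np.ones((480,640),bool),.10,.11,2000): print("cab",np.percentile(o[5][:,:2]@dx,[.5,99]))
r.reach([.35,.2,.40],down(1.52)); r.hold(.3)
t=get_image("top"); save(t,"top2.png",(130,100,360,260),2.2); stat()
```

```text
4026 [0.65  0.244] [0.66832871 0.68278964] [-0.29836428 -0.0216543 ]
cab [0.68366764 0.75450153]
 t 85.2 open 0.0001 ff 0.0 F [-0.4  0.3 -0.2] tcp [0.3505 0.2    0.3996]
```

View pics/w10.png

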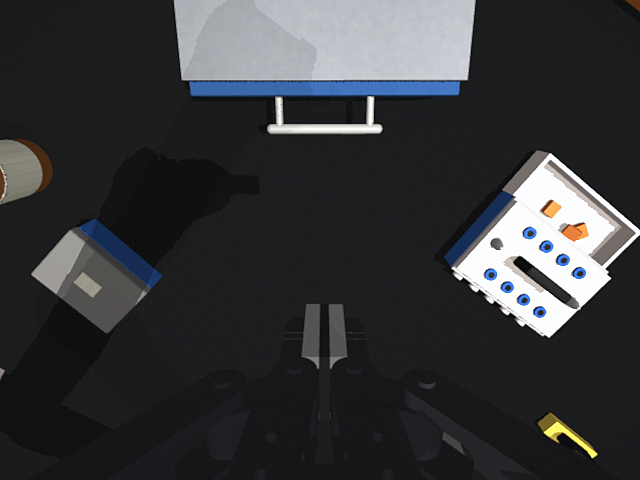

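View pics/top2.png

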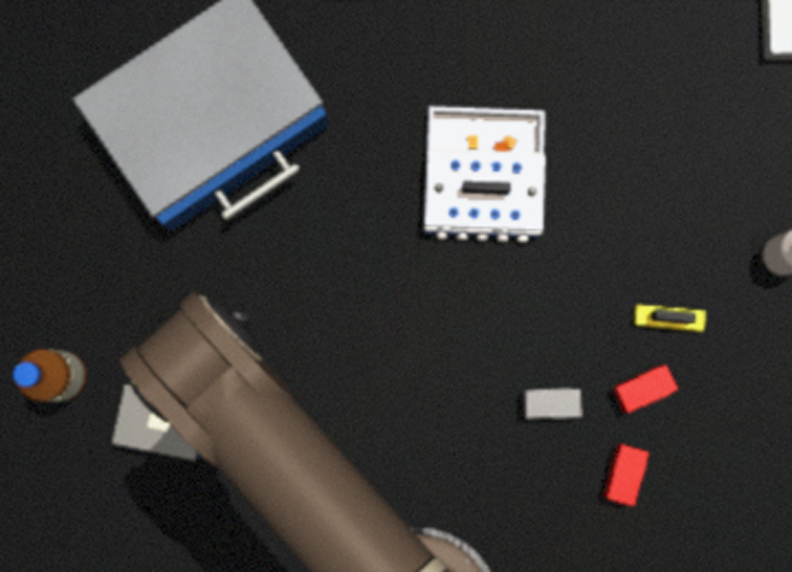

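The drawer front at crop (245,170) is flush with the cabinet, with a gap under 1 mm. The stubs are in the trough at (472,142) and (505,143), the plate is seated at (487,188), the scraper stands at (670,318), and no packs are left on the bench. Handing in.

Run:
```python
from h import *
print(ticket.hand_in())
```

```text
the job is handed in; nothing more can be done
None
```

The job is handed in at about 85 s of the 208 s allowed: all three stubs are in the trough, the plate is flush on its pins, the scraper is standing upright on the bench, and all three packs are in the shut drawer; the bottles and tip box were left alone, and the verdict was not shown.

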